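# Restock the bench reagent organiser first-in first-out

### The arm

A 7-joint arm with a two-finger parallel gripper is mounted at the origin on the work surface. World frame = base frame: x ahead of the robot, y to its left, z up, the work surface at z = 0. Lengths are in mm, angles in rad, forces in N, time in s.
With the tool pointing down it reaches from about 400 to 875 mm from the base axis. Payload 19.3 kg.
Tool frame: the origin (TCP) lies on the mounting face of the last link; the fingertips stand 173 mm ahead of it and the grasp point (between the pads) lies 155 mm ahead of it; x points along the fingers, y is the direction in which the jaws open and shut, and the axes are right-handed (so a half turn about x gives the same grasp; the last joint's range is limited). The gripper opens to 85 mm and grips with 20 to 120 N. Pads are 22 mm wide; open, the fingers measure 114 mm over their backs; the gripper's body (76 mm by 85 mm) begins 54 mm behind the grasp point. The pads swing forward as they close: fully open they stand 13 mm farther back than shut.
Start: joints at [1.101, 0.521, -0.036, 1.599, 0.021, 1.021, -0.113], TCP at [243.245, -575.718, 404.691] pointing down, gripper open.
Joint ranges: [-2.91, 2.91], [-0.3, 2.13], [-1.5, 1.42], [0.17, 2.43], [-1.26, 4.41], [0.16, 1.93], [-2.52, 2.52]. Speed limits (rad/s): [1.89, 1.89, 2.39, 2.39, 3.01, 3.01, 3.01].

### API

Orientations are given as a unit quaternion [x, y, z, w].
In Python, from cell import telemetry, viewer, ticket gives the robot as it stands.
- The arm moves only by the tool move_arm, never from a script. Its argument "plan" is one flat list of numbers, 7 for each row, row after row: the shift along the tool's x, y, z in mm, then the turn, a rotation vector about the tool's x, y, z in rad, then the closure, from 0 (fully open) to 1 (shut). In form: [dx, dy, dz, ax, ay, az, fingers, dx, dy, dz, ax, ay, az, fingers, ...]. A call has 1 to 20 rows; each row shifts and turns the commanded pose from where the row before left it, along the tool's axes as they then stand; what a row does not reach is not made up. A row lasts 1/12 s, in which the tool goes at most 41.7 mm and 7.16 degrees, less where a joint would pass 70% of its speed; a pose out of reach is approached as far as the arm can. A call is refused whole if a number of a shift passes 41.7 or a number of a turn 0.125, either way. A call with a gripper value outside its range is refused whole. The fingers move at their own pace and stop on an object; the grip force is fixed at half the most. Time passes only in rows, so rows that do not move let the fingers close. It gives the time, the measured TCP pose, the force and the opening at its end, in the units of the state.
- telemetry.get_obs(): the state, without advancing time (a new reading comes with each control period).
- viewer.read_camera(name): name is "side" or "top"; returns (picture, depth): 420x560x3 uint8, blue, green, red; 420x560 float32, mm along the optical axis (not along the pixel's ray), 0 where there is no reading.
- viewer.camera_model(name): a dict with "mtx" (3x3 intrinsics, pixels), "camera_from_world" (4x4, takes a point from world to camera coordinates). Camera axes: x right, y up, looking along -z (the intrinsics and any distortion apply to the point x, -y, -z); pixel columns grow to the right and rows downward; lengths in mm; the calibration is good to about 2 mm. A picture is of the moment at which its call begins. camera_model takes no time and is no camera call.
- ticket.sign_off(): hands the job in, once; it reports no verdict.
The state is a dict: "t": time; "qpos": joint angles; "joint_velocities": joint speeds; "joint_torque": joint torques, N m; "tcp_pos": TCP position; "tool_rot": TCP orientation; "contact_force": force on the tool from outside, world axes, zero at the start; "ft_torque": the same for the moment, N m; "finger_gap": finger opening in mm.
Only numpy, scipy, OpenCV 4.12 (cv2) and the standard library are available. Lean on these libraries where they do the work, as an engineer would, in place of code of your own. Each camera call takes 0.05 s, during which the arm holds its last target.

### The job

Restock the two-lane reagent organiser first-in, first-out, using the white bottles with blue and red caps, each in the lane of its cap colour: the opened bottle (yellow tape over the cap) at the front of its lane, nearest the robot, and the unopened one behind it. Move the opened blue-capped bottle forward to the front of its lane before you bring in the new blue one. Keep the bottles upright and set them down without dropping them, and leave the green-capped bottle and the brown bottle standing where they are.

Things in the scene. Friction and masses are not known exactly. Their poses are not given: they have to be found in the camera images.
- lane_blue: Blue open lane bin, fixed in the low grey organiser beside the other, sides may swap. Inside 120 mm (x) by 60 mm (y); origin: centre of its underside, inner floor 3 mm above. Walls 21 mm above origin (front 12), grey rail behind 34. Front: -x end, white label card, robot side. Bottle centres: front x -30 mm, back x +30 mm, y 0. Holds old_blue at the back
- lane_red: Red open lane bin, fixed in the low grey organiser beside the other, sides may swap. Inside 120 mm (x) by 60 mm (y); origin: centre of its underside, inner floor 3 mm above. Walls 21 mm above origin (front 12), grey rail behind 34. Front: -x end, white label card, robot side. Bottle centres: front x -30 mm, back x +30 mm, y 0. Empty at first
- old_blue: White reagent bottle, 44 mm diameter, 88 mm tall, straight up to 53 mm; blue screw cap 34 mm diameter, 22 mm high; about 90 g; opened: 13 mm strip of yellow tape over the cap. Starts at the back of the blue lane. Origin: centre of its underside, z up; round, yaw is free
- new_blue: White reagent bottle, 44 mm diameter, 88 mm tall, straight up to 53 mm; blue screw cap 34 mm diameter, 22 mm high; about 90 g; unopened: no tape. Starts on the bench. Origin: centre of its underside, z up; round, yaw is free
- old_red: White reagent bottle, 44 mm diameter, 88 mm tall, straight up to 53 mm; red screw cap 34 mm diameter, 22 mm high; about 90 g; opened: 13 mm strip of yellow tape over the cap. Starts on the bench. Origin: centre of its underside, z up; round, yaw is free
- new_red: White reagent bottle, 44 mm diameter, 88 mm tall, straight up to 53 mm; red screw cap 34 mm diameter, 22 mm high; about 90 g; unopened: no tape. Starts on the bench. Origin: centre of its underside, z up; round, yaw is free
- green_cap: White reagent bottle, 44 mm diameter, 88 mm tall, straight up to 53 mm; green screw cap 34 mm diameter, 22 mm high; about 90 g; another reagent, not for the organiser. Origin: centre of its underside, z up; round, yaw is free
- amber_bottle: Dark amber-brown reagent bottle, 44 mm diameter, 88 mm tall, straight up to 53 mm; blue screw cap 34 mm diameter, 22 mm high; about 90 g; another reagent, not for the organiser; same cap as the blue ones but a brown body. Origin: centre of its underside, z up; round, yaw is free

How it is judged:
By the outcome, as a careful person would: the job done as asked, in the order asked, and still so for the second after the job is handed in, with the robot touching nothing.
It also fails if it takes over 107 s, if anything falls off the work surface, if the arm or the gripper's body presses on something with over 40 N, if the wrist force passes 120 N, or if a joint passes its speed limit or range.

## Working session

There is one attempt and no reset: what is moved stays moved. The work goes in short steps, Python scripts to look and compute and a tool call to move; the robot and the scene stay as the last step left them, time stands still between calls to the robot, and variables do not carry over. Pictures are saved under pics/ and viewed, and the job is handed in when it is done.

Besides the shell and the picture viewer there is one more tool, called after "Call:" by a JSON object that holds its "api" and its "payload". move_arm: Moves the arm, as the interface text tells. Its arguments: {"type":"object","properties":{"plan":{"type":"array","items":{"type":"number"}}},"required":["plan"]}

```bash
ls; mkdir -p pics
python3 - <<'E'
from cell import telemetry, viewer
import cv2, numpy as np
print(telemetry.get_obs())
for n in ("side","top"):
    p,d=viewer.read_camera(n); cv2.imwrite(f"pics/{n}0.png",p); np.save(f"pics/{n}0.npy",d)
    m=viewer.camera_model(n); print(n,{k:np.array(v).round(3).tolist() if not isinstance(v,str) else v for k,v in m.items()})
E
```

```text
pics
{'t': 0.0, 'qpos': array([ 1.10076792,  0.52201407, -0.03635195,  1.59997777,  0.02120072,
        1.02110263, -0.11280305]), 'joint_velocities': array([ 9.66111262e-04,  6.76322089e-04, -2.31492016e-04,  1.24235935e-03,
        1.82446299e-03, -5.42870468e-05, -6.50884992e-04]), 'joint_torque': array([ 7.18703286e-04, -9.27139950e+01,  1.98056437e+00, -3.69942927e+01,
        1.79323921e-02,  8.15765932e-03,  4.86713475e-05]), 'tcp_pos': array([ 243.22686707, -575.58690863,  404.13614095]), 'tool_rot': array([-0.69292139, -0.1408053 ,  0.69312481, -0.14004221]), 'contact_force': array([ 0.69519592,  0.75175238, -0.69586697]), 'ft_torque': array([-0.00287093,  0.01450911, -0.00397134]), 'finger_gap': 85.29654673478889}
side {'mtx': [[386.976, 0.0, 274.981], [0.0, 386.976, 207.848], [0.0, 0.0, 1.0]], 'camera_from_world': [[0.989, -0.15, -0.011, -481.872], [0.103, 0.619, 0.778, -94.57], [-0.11, -0.771, 0.628, -819.793], [0.0, 0.0, 0.0, 1.0]]}
top {'mtx': [[461.969, 0.0, 280.759], [0.0, 461.969, 215.104], [0.0, 0.0, 1.0]], 'camera_from_world': [[-0.028, -1.0, 0.004, 29.031], [0.997, -0.027, 0.077, -511.257], [-0.077, 0.006, 0.997, -894.938], [0.0, 0.0, 0.0, 1.0]]}
```

View pics/side0.png

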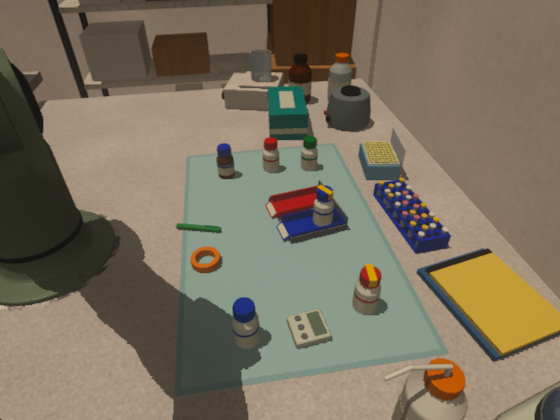

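View pics/top0.png

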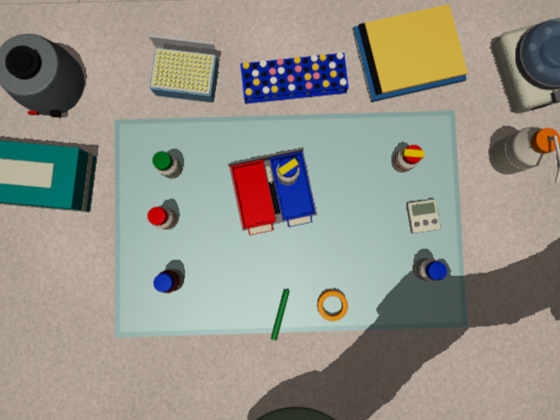

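The top view shows new_red at (159,216), old_red at (409,156) and new_blue at (436,270). old_blue stands at the back of the blue lane at (289,170). The green cap is at (165,161) and the amber bottle at (167,281); the side view shows the amber bottle's brown body at (226,165). Next I'll measure positions using depth and colour masks.

```bash
cat > h.py <<'E'
from cell import telemetry, viewer
import cv2, numpy as np
def cloud(n,d):
    m=viewer.camera_model(n);K=np.array(m["mtx"]);T=np.linalg.inv(np.array(m["camera_from_world"]))
    v,u=np.mgrid[:d.shape[0],:d.shape[1]]
    P=np.stack([(u-K[0,2])/K[0,0]*d,-(v-K[1,2])/K[1,1]*d,-d,np.ones_like(d)],-1)
    W=(P@T.T)[...,:3]; W[d==0]=np.nan
    return W
def raycast(n,uv,z):
    m=viewer.camera_model(n);K=np.array(m["mtx"]);T=np.linalg.inv(np.array(m["camera_from_world"]))
    r=T[:3,:3]@np.array([(uv[0]-K[0,2])/K[0,0],-(uv[1]-K[1,2])/K[1,1],-1]); o=T[:3,3]
    return o+r*(z-o[2])/r[2]
def masks(p):
    h=cv2.cvtColor(p,cv2.COLOR_BGR2HSV);H,S,V=cv2.split(h);s=(S>140)&(V>50)
    return dict(red=s&((H<8)|(H>172)),blue=s&(H>108)&(H<130),yellow=s&(H>20)&(H<35)&(V>120),green=s&(H>45)&(H<80))
def caps(n,p,d,zlo=60,zhi=110):
    """cap-coloured blobs at cap height; centre of top disc"""
    W=cloud(n,d);M=masks(p);allm=np.zeros(d.shape,bool)
    for k in M: allm|=M[k]
    tab=(W[...,0]>350)&(W[...,0]<850)&(abs(W[...,1])<420)
    top=allm&(W[...,2]>zlo)&(W[...,2]<zhi)&tab
    nl,l,st,c=cv2.connectedComponentsWithStats(top.astype(np.uint8))
    out=[]
    for i in range(1,nl):
        if st[i,4]<40: continue
        b=l==i; z=W[...,2][b]; zt=np.percentile(z,80); f=b&(W[...,2]>zt-6)
        pts=f.nonzero(); cnt=np.stack([pts[1],pts[0]],1).astype(np.float32)
        cc,r=cv2.minEnclosingCircle(cnt); w=raycast(n,cc,zt)
        (xc,yc),rr=cv2.minEnclosingCircle(W[f][:,:2].astype(np.float32))
        out.append((n,[k for k in M if (M[k]&b).sum()>15],np.round(cc,1),round(float(r),1),'ray',w.round(1),'cloudcirc',round(xc,1),round(yc,1),round(rr,1),'mean',W[f].mean(0).round(1),int(f.sum())))
    return out
def look(tag):
    R={}
    for n in("side","top"):
        p,d=viewer.read_camera(n);cv2.imwrite(f"pics/{n}{tag}.png",p);np.save(f"pics/{n}{tag}.npy",d);R[n]=(p,d)
    return R
E
python3 - <<'E'
from h import *
for n in("top","side"):
    p=cv2.imread(f"pics/{n}0.png");d=np.load(f"pics/{n}0.npy")
    for o in caps(n,p,d): print(*o)
p=cv2.imread("pics/top0.png");d=np.load("pics/top0.npy");W=cloud("top",d);M=masks(p)
print('table z',np.nanmedian(W[240:300,200:400,2]))
for c in("red","blue"):
    m=M[c].copy(); m[:, :225]=0;m[:,325:]=0;m[:140]=0;m[240:]=0
    ys,xs=m.nonzero()
    # points on rims z ~21 by ray; report
    r=cv2.minAreaRect(np.stack([xs,ys],1).astype(np.float32)); b=cv2.boxPoints(r)
    print(c,[raycast("top",q,21)[:2].round(1).tolist() for q in b])
    print(np.percentile(W[...,2][m],[5,25,50,75,95]))
h=cv2.cvtColor(p,cv2.COLOR_BGR2HSV)
cv2.imwrite("pics/zoom0.png",cv2.resize(p[140:245,220:330],None,fx=5,fy=5,interpolation=cv2.INTER_NEAREST))
E
```

```text
top ['red', 'yellow'] [413.5 153.5] 10.1 ray [ 614.1 -233.5   88.6] cloudcirc 614.4 -234.0 18.7 mean [ 614.1 -233.7   87.3] 247
top ['green'] [161.3 160.2] 8.9 ray [614.5 232.9  87.8] cloudcirc 615.3 234.0 16.7 mean [615.1 233.3  86.6] 244
top ['blue', 'yellow'] [287.5 167. ] 10.3 ray [5.941e+02 5.000e-01 9.450e+01] cloudcirc 594.3 0.1 18.7 mean [5.941e+02 1.000e-01 9.330e+01] 244
top ['red'] [156.5 215.5] 9.2 ray [512.2 242.6  87.5] cloudcirc 512.3 243.4 16.7 mean [512.  243.1  86.4] 260
top ['blue'] [436.6 270.8] 9.6 ray [ 397.3 -265.2   87.5] cloudcirc 397.4 -266.7 17.1 mean [ 397.4 -265.9   86.2] 277
top ['blue'] [162.6 282.4] 9.4 ray [390.5 232.3  87.6] cloudcirc 390.5 232.6 16.8 mean [390.3 233.   86.4] 259
side ['red'] [270.  141.5] 6.2 ray [510.9 233.   88.8] cloudcirc 511.0 240.4 17.5 mean [511.8 238.8  87.8] 83
side ['green'] [309.5 138.5] 5.7 ray [614.6 230.4  89.2] cloudcirc 613.7 231.5 15.8 mean [613.8 230.2  88.6] 61
side ['blue'] [223.5 147. ] 5.5 ray [390.6 224.8  89. ] cloudcirc 390.1 228.6 15.0 mean [389.7 228.6  88.3] 56
side ['blue', 'yellow'] [324.5 190.4] 7.7 ray [593.6  -6.7  95.9] cloudcirc 594.7 -2.0 18.1 mean [592.7  -4.6  94.8] 100
side ['red', 'yellow'] [372. 272.] 10.0 ray [ 616.8 -237.1   90.4] cloudcirc 614.1 -235.7 19.0 mean [ 618.  -237.7   89.5] 164
side ['red'] [366. 274.] 7.3 ray [ 606.3 -238.2   88.6] cloudcirc 606.3 -237.6 13.3 mean [ 603.1 -238.1   87.9] 77
side ['blue'] [243. 307.] 10.8 ray [ 397.  -272.5   89. ] cloudcirc 396.9 -269.1 16.5 mean [ 397.4 -271.    88.2] 303
table z -0.912470480586876
red [[614.6, 113.5], [626.4, 45.8], [486.7, 21.8], [475.2, 88.8]]
[nan nan nan nan nan]
blue [[627.7, 35.9], [640.4, -30.2], [502.4, -55.3], [490.1, 10.1]]
[nan nan nan nan nan]
```

View pics/zoom0.png

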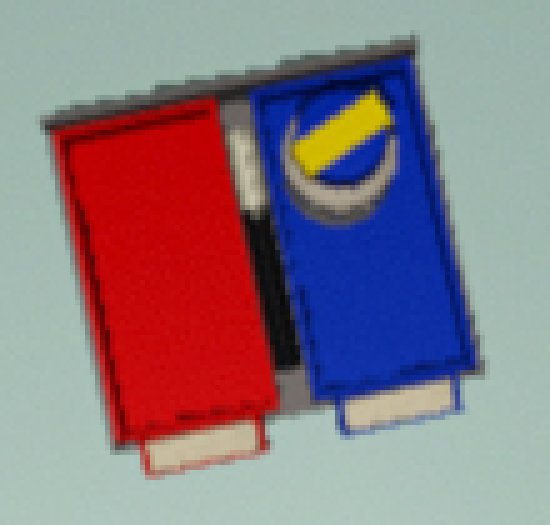

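The zoom shows the red lane on the left and the blue lane on the right, yawed about 10°. The label cards are at the bottom, and old_blue sits at the back of the blue lane. Next I'll fit the lane edges precisely and read the tool axes.

Run:
```python
from h import *
from scipy.spatial.transform import Rotation as R
o=telemetry.get_obs(); Rm=R.from_quat(o['tool_rot']).as_matrix(); print(Rm.round(3))
p=cv2.imread("pics/top0.png");d=np.load("pics/top0.npy");W=cloud("top",d);M=masks(p)
reg=np.zeros(d.shape,bool);reg[140:240,222:325]=1
P=np.stack([[raycast("top",(u,v),24.5) for u in range(222,325)] for v in range(140,240)])
# walls height check
z=W[140:240,222:325,2]
print('red z hist',np.histogram(z[M['red'][140:240,222:325]&~np.isnan(z)],bins=range(-2,50,3)))
for c in("red","blue"):
    m=M[c][140:240,222:325]
    mid=P[m].mean(0)[:2]
    for yaw in (0.175,):
        ux=np.array([np.cos(yaw),np.sin(yaw)]);uy=np.array([-ux[1],ux[0]])
        s=P[...,:2]@ux; t=P[...,:2]@uy
        s0=s[m].min(); L=[]
        for a in np.arange(s0+5,s[m].max()-3,8):
            b=m&(s>=a)&(s<a+8)
            L.append((a+4,t[b].min(),t[b].max()))
        L=np.array(L);print(c,'s range',s[m].min(),s[m].max());print(L.round(1).tolist())
        k=slice(3,9)
        print('slopes',np.polyfit(L[k,0],L[k,1],1)[0],np.polyfit(L[k,0],L[k,2],1)[0])
        for a in np.linspace(np.median(L[:,1])+8,np.median(L[:,2])-8,6):
            b=m&(abs(t-a)<2); print('  t',a.round(1),'s',s[b].min().round(1),s[b].max().round(1))
yaw=.175
print('old_blue s,t',594.1*np.cos(yaw)+.3*np.sin(yaw),-594.1*np.sin(yaw)+.3*np.cos(yaw))
```

```text
[[-0.     0.389 -0.921]
 [ 0.001 -0.921 -0.389]
 [-1.    -0.001  0.   ]]Traceback (most recent call last):
  File "<stdin>", line 6, in <module>
  File "h.py", line 10, in raycast
    m=viewer.camera_model(n);K=np.array(m["mtx"]);T=np.linalg.inv(np.array(m["camera_from_world"]))
ValueError: time passes only in moves, steps and waits
```

```bash
sed -i 's/viewer.camera_model(n)/cm(n)/; ' h.py; sed -i '2a import functools\n@functools.lru_cache\ndef cm(n): return viewer.camera_model(n)' h.py
cat > lane.py <<'E'
from h import *
p=cv2.imread("pics/top0.png");d=np.load("pics/top0.npy");W=cloud("top",d);M=masks(p)
P=np.stack([[raycast("top",(u,v),24.5) for u in range(222,325)] for v in range(140,240)])
z=W[140:240,222:325,2]
print('red z hist',np.histogram(z[M['red'][140:240,222:325]&~np.isnan(z)],bins=range(-2,50,3)))
yaw=.175
for c in("red","blue"):
    m=M[c][140:240,222:325]
    ux=np.array([np.cos(yaw),np.sin(yaw)]);uy=np.array([-ux[1],ux[0]])
    s=P[...,:2]@ux; t=P[...,:2]@uy
    L=[]
    for a in np.arange(s[m].min()+5,s[m].max()-3,8):
        b=m&(s>=a)&(s<a+8); L.append((a+4,t[b].min(),t[b].max()))
    L=np.array(L);print(c,'s range',s[m].min(),s[m].max());print(L.round(1).tolist())
    k=slice(3,9)
    print('slopes',np.polyfit(L[k,0],L[k,1],1)[0],np.polyfit(L[k,0],L[k,2],1)[0])
    for a in np.linspace(np.median(L[:,1])+8,np.median(L[:,2])-8,6):
        b=m&(abs(t-a)<2); print('  t',a.round(1),'s',s[b].min().round(1),s[b].max().round(1))
print('old_blue s,t',594.1*np.cos(yaw)+.3*np.sin(yaw),-594.1*np.sin(yaw)+.3*np.cos(yaw))
E
python3 lane.py
```

```text
red z hist (array([  34,  605, 1020,  164,   43,   59,   24,  108,  135,   27,    3,
          0,    0,    0,    0,    0,    0]), array([-2,  1,  4,  7, 10, 13, 16, 19, 22, 25, 28, 31, 34, 37, 40, 43, 46,
       49]))
red s range 482.9134545597952 624.1853061249177
[[491.9, -54.4, 1.4], [499.9, -62.2, 3.4], [507.9, -62.5, 3.8], [515.9, -63.4, 4.1], [523.9, -63.0, 4.1], [531.9, -63.4, 4.1], [539.9, -63.5, 4.2], [547.9, -63.1, 4.5], [555.9, -63.2, 4.2], [563.9, -63.3, 4.5], [571.9, -62.5, 4.6], [579.9, -61.8, 4.6], [587.9, -61.4, 4.6], [595.9, -61.5, 4.2], [603.9, -61.9, 4.6], [611.9, -61.9, 4.6], [619.9, -62.0, 4.6]]
slopes 0.0021135798716989487 0.00457535313424956
  t -54.5 s 486.8 622.5
  t -44.4 s 494.9 622.5
  t -34.2 s 495.0 622.6
  t -24.1 s 495.0 622.6
  t -14.0 s 494.7 622.6
  t -3.8 s 494.7 622.6
blue s range 484.2914281850756 624.007134167293
[[493.3, -139.4, -81.0], [501.3, -141.0, -76.0], [509.3, -140.7, -75.7], [517.3, -141.1, -75.4], [525.3, -141.3, -75.0], [533.3, -141.4, -75.1], [541.3, -141.1, -75.5], [549.3, -140.8, -75.2], [557.3, -140.5, -74.8], [565.3, -140.9, -74.5], [573.3, -141.0, -74.5], [581.3, -141.1, -75.7], [589.3, -140.8, -75.4], [597.3, -141.0, -75.1], [605.3, -140.7, -75.1], [613.3, -140.4, -75.2], [621.3, -140.8, -75.6]]
slopes 0.01776209894087528 0.007123670714892832
  t -132.9 s 486.8 623.1
  t -123.0 s 496.5 623.2
  t -113.0 s 496.1 623.2
  t -103.1 s 496.2 622.8
  t -93.1 s 496.2 622.8
  t -83.2 s 484.3 622.9
old_blue s,t 585.078269204699 -103.14222658268388
```

Call:
{"api": "move_arm", "payload": {"plan": [0,0,0,0.075,0,0,0,0,0,0,0.075,0,0,0,0,0,0,0.075,0,0,0,0,-15,-13,0,0,0,0,0,-28,-25,0,0,0,0,0,-28,-25,0,0,0,0,0,-28,-25,0,0,0,0,0,-28,-25,0,0,0,0,0,-28,-25,0,0,0,0,0,-28,-25,0,0,0,0,0,-28,-25,0,0,0,0,0,-28,-25,0,0,0,0,0,-28,-25,0,0,0,0,0,-28,-25,0,0,0,0,0,-28,-25,0,0,0,0,0,-28,-25,0,0,0,0,0,-28,-25,0,0,0,0,0,-28,-25,0,0,0,0,0,-28,-25,0,0,0,0,0,-28,-25,0,0,0,0]}}

```text
t: 1.77
tcp_pos: [570.0, -46.2, 404.6]
tool_rot: [-0.704, -0.062, 0.705, -0.062]
contact_force: [0.5, -0.2, 1.1]
finger_gap: 85.5
```

```bash
cat > g.py <<'E'
import sys,numpy as np
from cell import telemetry
from scipy.spatial.transform import Rotation as R
def go(x,y,z,pr=True):
    o=telemetry.get_obs();M=R.from_quat(o['tool_rot']).as_matrix()
    e=np.array([x,y,z])-o['tcp_pos']
    ry=M[:,1]; ang=np.arctan2(ry[1],ry[0]); want=np.radians(-80)
    d=(ang-want+np.pi)%(2*np.pi)-np.pi
    print('t',round(o['t'],2),'pos',o['tcp_pos'].round(1),'tool-shift',(M.T@e).round(1),'turn about x',round(d,4),'tilt',M[:,0].round(3),'gap',round(o['finger_gap'],1),'F',o['contact_force'].round(1),'q7',o['qpos'].round(2))
if __name__=="__main__": go(*map(float,sys.argv[1:4]))
E
python3 g.py 594 -1.5 206
```

```text
t 1.77 pos [570.  -46.2 404.6] tool-shift [198.5 -39.8 -31.4] turn about x 0.0002 tilt [-0.  0. -1.] gap 85.5 F [ 0.5 -0.2  1.1] q7 [ 0.09  0.44 -0.16  1.74  0.08  0.97 -1.49]
```

Call:
{"api": "move_arm", "payload": {"plan": [0,-20,-16,0,0,0,0,0,-20,-15,0,0,0,0,25,0,0,0,0,0,0,25,0,0,0,0,0,0,25,0,0,0,0,0,0,15,0,0,0,0,0,0,0,0,0,0,0,0,0,0,0,0,0,0,0,0]}}

```text
t: 2.43
tcp_pos: [593.0, -3.1, 314.4]
tool_rot: [-0.704, -0.062, 0.705, -0.062]
contact_force: [-0.5, 0.3, 1.2]
finger_gap: 85.3
```

```bash
python3 g.py 594 -1.5 206
python3 - <<'E'
from h import *
look('1')
E
```

```text
t 2.43 pos [593.   -3.1 314.4] tool-shift [108.4  -1.4  -1.5] turn about x 0.0004 tilt [-0.002 -0.    -1.   ] gap 85.3 F [-0.5  0.3  1.2] q7 [ 0.01  0.58 -0.15  1.76  0.12  0.81 -1.59]
```

View pics/side1.png

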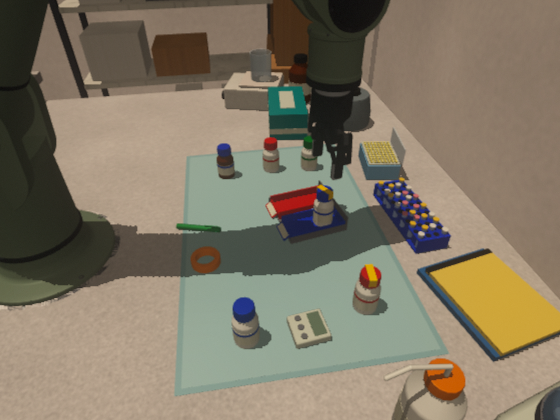

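View pics/top1.png

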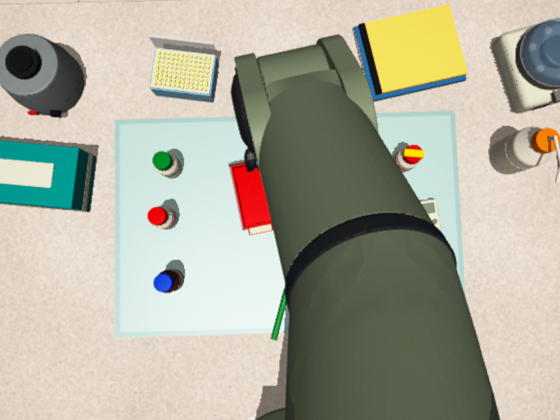

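In the side view the open fingers, at (322,165) and (340,170), hang over the taped bottle at (323,205). I'll descend and grip.

Call:
{"api": "move_arm", "payload": {"plan": [20,-1,-1,0,0,0,0,20,0,0,0,0,0,0,20,0,0,0,0,0,0,20,0,0,0,0,0,0,15,0,0,0,0,0,0,8,0,0,0,0,0,0,5,0,0,0,0,0,0,0,0,0,0,0,0,0,0,0,0,0,0,0,0]}}

```text
t: 3.28
tcp_pos: [594.2, -2.0, 207.6]
tool_rot: [0.705, 0.062, -0.704, 0.062]
contact_force: [0.7, -0.4, -0.2]
finger_gap: 85.2
```

```bash
python3 g.py 594 -1.5 206
python3 - <<'E'
from h import *
look('2')
p=cv2.imread('pics/side2.png');cv2.imwrite('pics/side2z.png',cv2.resize(p[60:280,220:420],None,fx=2.7,fy=2.7))
E
```

```text
t 3.28 pos [594.2  -2.  207.6] tool-shift [ 1.6 -0.6  0.1] turn about x 0.0001 tilt [ 0.001  0.    -1.   ] gap 85.2 F [ 0.7 -0.4 -0.2] q7 [-0.01  0.74 -0.13  1.81  0.15  0.6  -1.62]
```

View pics/side2z.png

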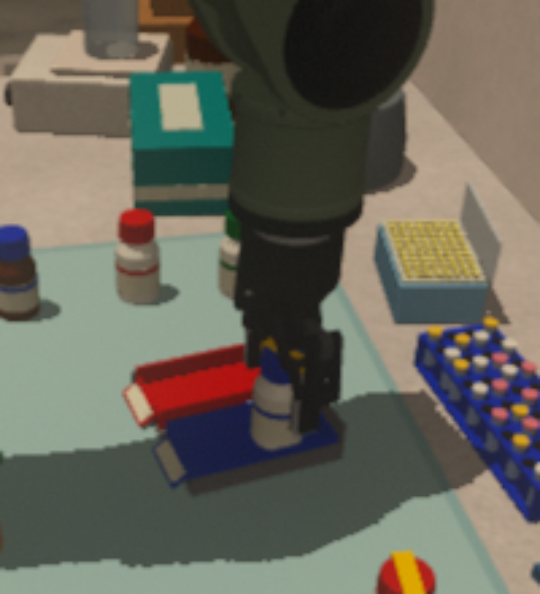

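```bash
cat >> h.py <<'E'
def proj(n,w):
    m=cm(n);K=np.array(m["mtx"]);c=np.array(m["camera_from_world"])@np.r_[w,1]
    return np.array([K[0,2]+K[0,0]*c[0]/-c[2],K[1,2]-K[1,1]*c[1]/-c[2]])
E
python3 - <<'E'
from h import *
z=lambda q:((q-[220,60])*2.7).round()
y=np.array([.174,-.985,0]);x=np.array([.985,.174,0])
for k in(42,57):
  for a in(-11,0,11):
    print(k,a,z(proj("side",np.array([594.2,-2,207.6-160])+k*y+a*x)))
for b in((594,-1.5),(594,0.3),(594,-5)):
  print(b,'base',z(proj("side",np.r_[b,6.3])),'mid',z(proj("side",np.r_[b,50])),z(proj("side",np.r_[b,94])))
d=np.load('pics/side2.npy');W=cloud('side',d)
for (u,v) in((300,400),(310,400),(320,400),(310,420),(318,425),(275,400),(265,410)):
    print(u,v,W[int(v/2.7)+60,int(u/2.7)+220].round(1))
E
```

```text
42 -11 [286. 431.]
42 0 [299. 428.]
42 11 [312. 425.]
57 -11 [295. 443.]
57 0 [307. 439.]
57 11 [320. 436.]
(594, -1.5) base [274. 434.] mid [277. 394.] [281. 350.]
(594, 0.3) base [273. 433.] mid [277. 392.] [280. 349.]
(594, -5) base [275. 437.] mid [278. 396.] [282. 353.]
300 400 [596.  -53.9  85.1]
310 400 [594.9 -75.2 102.2]
320 400 [603.2 -75.  100.9]
310 420 [602.8 -57.3  68.4]
318 425 [610.2 -56.1  60.9]
275 400 [585.3 -19.5  59.2]
265 410 [580.4 -15.2  48. ]
```

The finger position in the image agrees with the projected gripper geometry. Closing now.

Call:
{"api": "move_arm", "payload": {"plan": [0,0,0,0,0,0,1,0,0,0,0,0,0,1,0,0,0,0,0,0,1,0,0,0,0,0,0,1,0,0,0,0,0,0,1,0,0,0,0,0,0,1,0,0,0,0,0,0,1,0,0,0,0,0,0,1,0,0,0,0,0,0,1,0,0,0,0,0,0,1]}}

```text
t: 4.22
tcp_pos: [593.9, -2.0, 207.4]
tool_rot: [0.705, 0.062, -0.704, 0.062]
contact_force: [-3.0, 0.9, 11.4]
finger_gap: 41.9
```

```bash
python3 g.py 540.3 -15.6 206
```

```text
t 4.22 pos [593.9  -2.  207.4] tool-shift [ 1.3  4.1 55.2] turn about x 0.0002 tilt [ 0.001  0.    -1.   ] gap 41.9 F [-3.   0.9 11.4] q7 [-0.01  0.74 -0.13  1.81  0.15  0.6  -1.62]
```

Call:
{"api": "move_arm", "payload": {"plan": [-6,0,0,0,0,0,1,-8,0,0,0,0,0,1,0,1,8,0,0,0,1,0,1,10,0,0,0,1,0,1,12,0,0,0,1,0,1,12,0,0,0,1,0,0,8,0,0,0,1,0,0,5,0,0,0,1,0,0,0,0,0,0,1,0,0,0,0,0,0,1]}}

```text
t: 5.05
tcp_pos: [540.6, -15.4, 220.9]
tool_rot: [0.705, 0.062, -0.704, 0.062]
contact_force: [0.9, -0.3, -0.8]
finger_gap: 42.2
```

```bash
python3 g.py 540.3 -15.6 207.5;  python3 - <<'E'
from h import *
look('3')
p=cv2.imread('pics/side3.png');cv2.imwrite('pics/side3z.png',cv2.resize(p[60:280,220:420],None,fx=2.7,fy=2.7))
E
```

```text
t 5.05 pos [540.6 -15.4 220.9] tool-shift [13.4  0.1  0.3] turn about x 0.0003 tilt [ 0.  0. -1.] gap 42.2 F [ 0.9 -0.3 -0.8] q7 [ 0.01  0.66 -0.13  1.95  0.16  0.54 -1.62]
```

View pics/side3z.png

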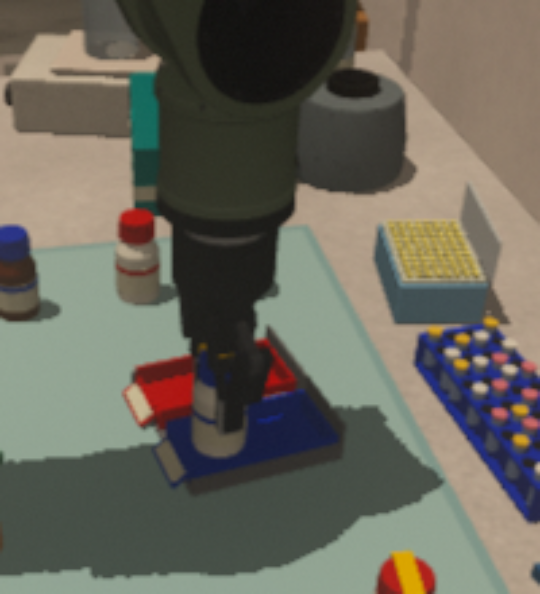

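The bottle, at (218,400) in the zoom, now hangs near the front of the blue lane. I'll lower it gently.

Call:
{"api": "move_arm", "payload": {"plan": [5,0,0,0,0,0,1,4,0,0,0,0,0,1,2,0,0,0,0,0,1,1,0,0,0,0,0,1,1,0,0,0,0,0,1,0,0,0,0,0,0,1,0,0,0,0,0,0,1]}}

```text
t: 5.73
tcp_pos: [540.4, -15.5, 207.7]
tool_rot: [0.704, 0.062, -0.704, 0.062]
contact_force: [0.4, 0.5, -0.4]
finger_gap: 42.1
```

```bash
python3 g.py 540.3 -15.6 207.5
```

```text
t 5.73 pos [540.4 -15.5 207.7] tool-shift [0.2 0.1 0.1] turn about x 0.0003 tilt [ 0.  0. -1.] gap 42.1 F [ 0.4  0.5 -0.4] q7 [ 0.01  0.68 -0.13  1.95  0.16  0.52 -1.62]
```

Call:
{"api": "move_arm", "payload": {"plan": [1,0,0,0,0,0,1,0,0,0,0,0,0,1,0,0,0,0,0,0,1]}}

```text
t: 5.98
tcp_pos: [540.5, -15.5, 207.3]
tool_rot: [0.705, 0.062, -0.704, 0.062]
contact_force: [-5.1, 1.3, 13.1]
finger_gap: 42.2
```

Contact at 207.3, with an upward force of 13 N. Opening partly now.

Call:
{"api": "move_arm", "payload": {"plan": [0,0,0,0,0,0,0.3,0,0,0,0,0,0,0.3,0,0,0,0,0,0,0.3,0,0,0,0,0,0,0.3,-15,0,0,0,0,0,0.3,-25,0,0,0,0,0,0.3,-30,0,0,0,0,0,0.3,-35,0,0,0,0,0,0,-35,0,0,0,0,0,0,0,0,0,0,0,0,0,0,0,0,0,0,0,0]}}

```text
t: 6.9
tcp_pos: [540.7, -15.6, 348.5]
tool_rot: [0.706, 0.062, -0.703, 0.062]
contact_force: [-0.8, -0.1, -1.2]
finger_gap: 85.3
```

```bash
python3 g.py 397.4 -267.5 345
python3 - <<'E'
from h import *
look('4')
p=cv2.imread('pics/side4.png');cv2.imwrite('pics/side4z.png',cv2.resize(p[60:280,220:420],None,fx=2.7,fy=2.7))
d=np.load('pics/side4.npy')
for o in caps('side',p,d): print(*o)
E
```

```text
t 6.9 pos [540.7 -15.6 348.5] tool-shift [  3.  223.2 184.9] turn about x -0.0 tilt [ 0.004  0.    -1.   ] gap 85.3 F [-0.8 -0.1 -1.2] q7 [ 0.04  0.46 -0.17  1.87  0.1   0.81 -1.57]
side ['red'] [270.  141.5] 6.2 ray [511.  233.6  88.5] cloudcirc 513.4 241.4 19.5 mean [511.7 239.1  87.4] 87
side ['blue'] [223.5 147. ] 5.5 ray [390.6 225.   88.9] cloudcirc 391.0 228.9 15.8 mean [389.9 228.6  88.2] 57
side ['blue', 'yellow'] [298.2 196.4] 5.0 ray [534.7 -18.3  95.8] cloudcirc 533.0 -13.3 12.7 mean [535.3 -13.4  95.2] 44
side ['red', 'yellow'] [372. 272.] 10.0 ray [ 616.8 -237.1   90.4] cloudcirc 616.4 -235.9 19.1 mean [ 618.  -237.7   89.4] 165
side ['red'] [366. 274.] 7.3 ray [ 606.1 -238.4   88.9] cloudcirc 606.9 -236.7 13.3 mean [ 603.  -238.2   87.6] 82
side ['blue'] [243. 307.] 10.8 ray [ 397.  -272.7   89.3] cloudcirc 396.7 -269.1 16.6 mean [ 397.1 -270.7   88.3] 303
```

View pics/side4z.png

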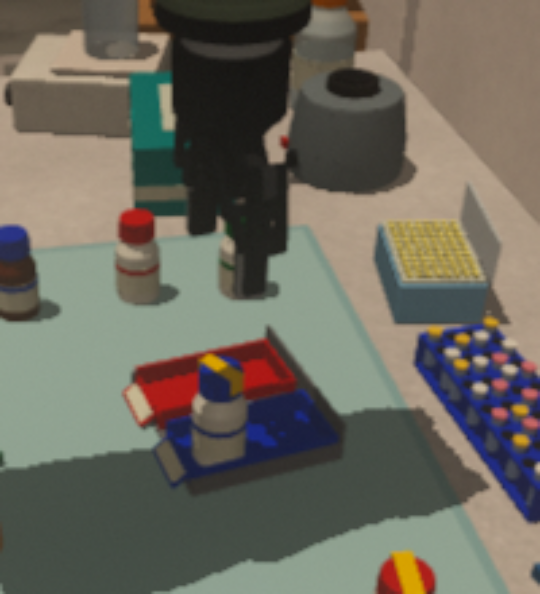

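The taped bottle stands upright at the front of the blue lane, at (218,420) in the zoom. Next is new_blue.

Call:
{"api": "move_arm", "payload": {"plan": [0,13,11,0,0,0,0,0,26,22,0,0,0,0,0,26,22,0,0,0,0,0,26,22,0,0,0,0,0,26,22,0,0,0,0,0,26,22,0,0,0,0,0,26,22,0,0,0,0,0,26,22,0,0,0,0,0,20,14,0,0,0,0,0,8,6,0,0,0,0,20,0,0,0,0,0,0,20,0,0,0,0,0,0,0,0,0,0,0,0,0,0,0,0,0,0,0,0]}}

```text
t: 8.17
tcp_pos: [396.9, -266.8, 305.7]
tool_rot: [-0.703, -0.063, 0.705, -0.061]
contact_force: [-0.5, 0.4, 0.8]
finger_gap: 85.7
```

```bash
python3 g.py 397.4 -267.5 201
python3 - <<'E'
from h import *
look('5')
E
```

```text
t 8.17 pos [ 396.9 -266.8  305.7] tool-shift [104.7   1.   -0.6] turn about x 0.0008 tilt [-0.003  0.002 -1.   ] gap 85.7 F [-0.5  0.4  0.8] q7 [ 0.56  0.44 -0.11  2.06  0.08  0.64 -1.01]
```

View pics/side5.png

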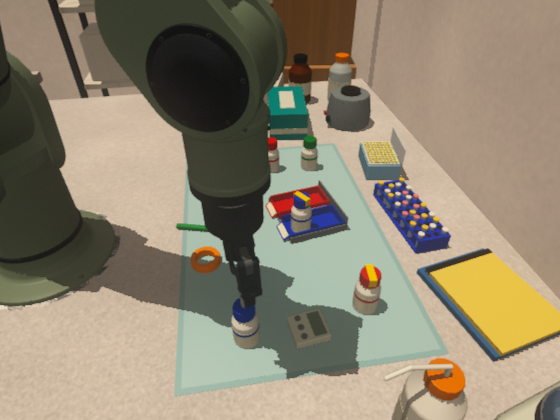

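View pics/top5.png

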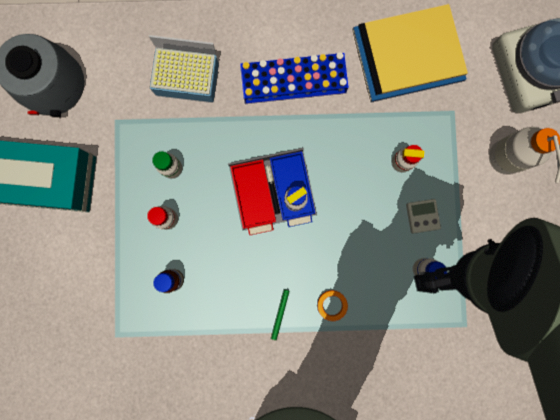

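The top view shows old_blue at the front of the blue lane, at (296,197), with the gripper over new_blue at (435,275).

Run:
```python
from h import *
p=cv2.imread('pics/top5.png');d=np.load('pics/top5.npy')
for o in caps('top',p,d): print(*o)
y=np.array([.174,-.985,0]);x=np.array([.985,.174,0])
c=np.array([396.9,-266.8,305.7-165])
for k in(-57,-42,42,57): print(k,proj('top',c+k*y).round(),proj('side',c+k*y).round())
W=cloud('top',d)
m=(W[...,2]>130)&(W[...,2]<175)&(W[...,0]<480)&(W[...,1]<-150)
q=W[m];print(len(q)); 
t=(q[:,:2]-c[:2])@y[:2]; s=(q[:,:2]-c[:2])@x[:2]; print(np.percentile(t,[1,10,50,90,99]).round(1),np.percentile(s,[1,50,99]).round(1))
cv2.imwrite('pics/top5z.png',cv2.resize(p[220:320,390:490],None,fx=5,fy=5))
```

```text
top ['red', 'yellow'] [413.5 153. ] 10.3 ray [ 615.1 -233.6   88.5] cloudcirc 615.2 -233.9 19.2 mean [ 614.2 -233.4   87.3] 249
top ['green'] [161.3 160.2] 8.9 ray [614.5 232.9  87.7] cloudcirc 615.1 233.5 16.7 mean [614.9 233.4  86.7] 243
top ['blue', 'yellow'] [296.5 195.5] 10.1 ray [541.2 -14.4  94.4] cloudcirc 540.6 -14.6 18.4 mean [541.4 -14.   93.1] 244
top ['red'] [156.3 215.8] 9.1 ray [511.6 243.   87.7] cloudcirc 512.2 243.3 16.4 mean [511.9 243.2  86.5] 257
top ['blue'] [436.5 268.5] 7.9 ray [ 401.5 -265.3   87.1] cloudcirc 401.4 -265.6 14.3 mean [ 405.8 -263.5   86.2] 99
top ['blue'] [162.5 282.4] 9.2 ray [390.4 232.5  87.7] cloudcirc 389.9 233.6 16.6 mean [390.3 232.9  86.4] 262
-57 [416. 279.] [231. 256.]
-42 [424. 277.] [234. 262.]
42 [472. 267.] [248. 304.]
57 [481. 266.] [251. 313.]
12
[-51.4 -51.  -50.2 -46.5 -45.2] [ 8.3 10.8 11.2]
```

View pics/top5z.png

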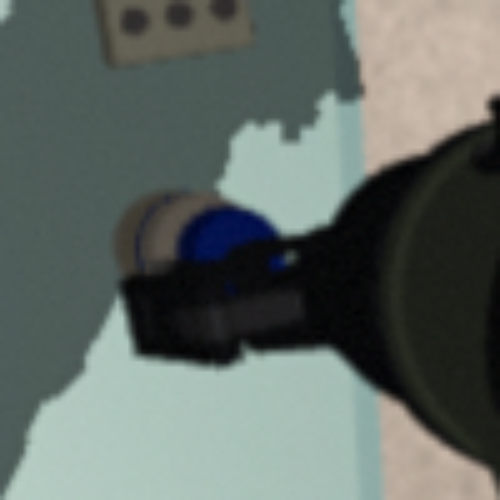

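The top-camera bias is confirmed at about +1.3 mm in y: old_blue reads (541,-14.2) against a placed position of (540.4,-15.5). Descending.

Call:
{"api": "move_arm", "payload": {"plan": [20,1,-1,0,0,0,0,20,0,0,0,0,0,0,20,0,0,0,0,0,0,20,0,0,0,0,0,0,14,0,0,0,0,0,0,7,0,0,0,0,0,0,3,0,0,0,0,0,0,0,0,0,0,0,0,0,0,0,0,0,0,0,0,1,0,0,0,0,0,0,1,0,0,0,0,0,0,1,0,0,0,0,0,0,1,0,0,0,0,0,0,1,0,0,0,0,0,0,1,0,0,0,0,0,0,1,0,0,0,0,0,0,1]}}

```text
$.plan: bad value
```

```bash
python3 g.py 599.3 -5.2 325
```

```text
t 8.27 pos [ 397.3 -267.1  307.1] tool-shift [ -17.9 -222.6 -244.6] turn about x 0.0009 tilt [-0.  0. -1.] gap 85.4 F [ 0.2 -0.2  0.8] q7 [ 0.56  0.44 -0.11  2.06  0.08  0.64 -1.01]
```

Call:
{"api": "move_arm", "payload": {"plan": [20,0,0,0,0,0,0,20,0,0,0,0,0,0,20,0,0,0,0,0,0,20,0,0,0,0,0,0,14,0,0,0,0,0,0,8,0,0,0,0,0,0,3,0,0,0,0,0,0,0,0,0,0,0,0,0,0,0,0,0,0,0,0]}}

```text
t: 9.02
tcp_pos: [397.3, -267.4, 202.5]
tool_rot: [0.705, 0.062, -0.704, 0.062]
contact_force: [0.5, -0.5, -0.0]
finger_gap: 85.3
```

Call:
{"api": "move_arm", "payload": {"plan": [0,0,0,0,0,0,1,0,0,0,0,0,0,1,0,0,0,0,0,0,1,0,0,0,0,0,0,1,0,0,0,0,0,0,1,0,0,0,0,0,0,1,0,0,0,0,0,0,1,0,0,0,0,0,0,1,0,0,0,0,0,0,1]}}

```text
t: 9.77
tcp_pos: [397.1, -267.4, 202.5]
tool_rot: [0.705, 0.062, -0.704, 0.062]
contact_force: [-2.6, 1.6, 19.1]
finger_gap: 42.4
```

```bash
python3 g.py 599.3 -5.2 325
```

```text
t 9.77 pos [ 397.1 -267.4  202.5] tool-shift [-122.5 -222.9 -244.8] turn about x 0.0003 tilt [ 0.001 -0.001 -1.   ] gap 42.4 F [-2.6  1.6 19.1] q7 [ 0.53  0.64 -0.08  2.11  0.12  0.4  -1.04]
```

Call:
{"api": "move_arm", "payload": {"plan": [-10,0,0,0,0,0,1,-20,0,0,0,0,0,1,-24,0,0,0,0,0,1,-24,0,0,0,0,0,1,-24,0,0,0,0,0,1,-20,-8,-9,0,0,0,1,0,-16,-18,0,0,0,1,0,-22,-24,0,0,0,1,0,-22,-24,0,0,0,1,0,-22,-24,0,0,0,1,0,-22,-24,0,0,0,1,0,-22,-24,0,0,0,1,0,-22,-24,0,0,0,1,0,-22,-24,0,0,0,1,0,-22,-24,0,0,0,1,0,-15,-16,0,0,0,1,0,-8,-10,0,0,0,1,0,0,0,0,0,0,1,0,0,0,0,0,0,1,0,0,0,0,0,0,1]}}

```text
t: 11.43
tcp_pos: [598.9, -6.3, 323.8]
tool_rot: [-0.704, -0.061, 0.705, -0.061]
contact_force: [0.2, -0.9, -1.4]
finger_gap: 41.9
```

```bash
python3 g.py 599.3 -5.2 208
python3 - <<'E'
from h import *
look('6')
E
```

```text
t 11.43 pos [598.9  -6.3 323.8] tool-shift [115.8  -1.1  -0.7] turn about x -0.001 tilt [-0.001 -0.001 -1.   ] gap 41.9 F [ 0.2 -0.9 -1.4] q7 [ 0.    0.58 -0.13  1.74  0.1   0.83 -1.57]
```

View pics/side6.png

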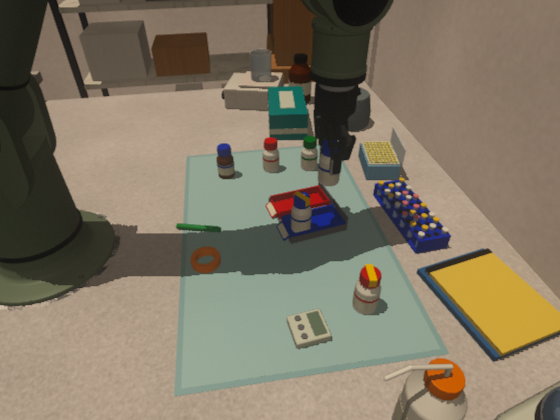

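The new bottle, at (329,170) in the side view, is held upright above the back slot. Lowering.

Call:
{"api": "move_arm", "payload": {"plan": [20,-1,-1,0,0,0,1,22,0,0,0,0,0,1,22,0,0,0,0,0,1,20,0,0,0,0,0,1,14,0,0,0,0,0,1,8,0,0,0,0,0,1,4,0,0,0,0,0,1,2,0,0,0,0,0,1,0,0,0,0,0,0,1,0,0,0,0,0,0,1]}}

```text
t: 12.37
tcp_pos: [600.5, -4.1, 212.5]
tool_rot: [0.705, 0.062, -0.704, 0.062]
contact_force: [-0.0, -0.4, 0.0]
finger_gap: 42.0
```

Call:
{"api": "move_arm", "payload": {"plan": [1,0,0,0,0,0,1,0,0,0,0,0,0,1,0,0,0,0,0,0,1]}}

```text
t: 12.62
tcp_pos: [600.3, -3.9, 211.0]
tool_rot: [0.705, 0.062, -0.704, 0.062]
contact_force: [-0.2, 0.8, -0.3]
finger_gap: 42.4
```

Call:
{"api": "move_arm", "payload": {"plan": [1,0,0,0,0,0,1,1,0,0,0,0,0,1,0,0,0,0,0,0,1,0,0,0,0,0,0,1]}}

```text
t: 12.95
tcp_pos: [600.3, -3.9, 208.6]
tool_rot: [-0.704, -0.062, 0.704, -0.062]
contact_force: [0.5, -0.2, -0.8]
finger_gap: 42.4
```

Call:
{"api": "move_arm", "payload": {"plan": [1,0,0,0,0,0,1,0,0,0,0,0,0,1,0,0,0,0,0,0,1]}}

```text
t: 13.2
tcp_pos: [600.3, -3.9, 208.6]
tool_rot: [0.705, 0.062, -0.704, 0.062]
contact_force: [-6.2, -0.1, 18.0]
finger_gap: 42.0
```

Contact at 208.6. I'll release and rise, then go to old_red at (614.2,-235).

Call:
{"api": "move_arm", "payload": {"plan": [0,0,0,0,0,0,0.3,0,0,0,0,0,0,0.3,0,0,0,0,0,0,0.3,0,0,0,0,0,0,0.3,-15,0,0,0,0,0,0.3,-25,0,0,0,0,0,0.3,-30,0,0,0,0,0,0.3,-30,0,0,0,0,0,0.3,0,20,0,0,0,0,0,0,25,0,0,0,0,0,0,30,0,0,0,0,0,0,30,0,0,0,0,0,0,0,0,0,0,0,0,0,0,0,0,0,0,0]}}

```text
t: 14.37
tcp_pos: [618.4, -109.2, 307.4]
tool_rot: [-0.704, -0.061, 0.705, -0.061]
contact_force: [-0.9, 1.0, -0.5]
finger_gap: 85.5
```

```bash
python3 g.py 614.3 -235.2 202.3
python3 - <<'E'
from h import *
R=look('7')
for n in R:
  for o in caps(n,*R[n]): print(*o)
E
```

```text
t 14.37 pos [ 618.4 -109.2  307.4] tool-shift [105.2 123.4  25.5] turn about x -0.0027 tilt [-0. -0. -1.] gap 85.5 F [-0.9  1.  -0.5] q7 [ 0.17  0.64 -0.13  1.67  0.1   0.84 -1.41]
side ['red'] [270.  141.5] 6.2 ray [510.9 232.9  88.8] cloudcirc 512.8 242.2 18.6 mean [511.9 238.7  88. ] 84
side ['green'] [309. 139.] 6.1 ray [612.5 227.3  89.7] cloudcirc 613.4 230.8 17.1 mean [613.6 229.8  88.5] 67
side ['blue'] [223.  146.5] 5.2 ray [389.6 227.4  89.1] cloudcirc 389.5 229.5 15.3 mean [389.4 228.6  88.3] 55
side ['blue'] [327.  191.5] 7.4 ray [598.1 -10.6  95.2] cloudcirc 599.3 -5.1 16.8 mean [598.5  -8.5  94.3] 127
side ['blue', 'yellow'] [301.4 197.5] 7.8 ray [540.4 -22.7  95.7] cloudcirc 541.9 -16.1 19.3 mean [540.1 -19.2  94.6] 114
side ['red', 'yellow'] [370.4 272.9] 10.4 ray [ 613.7 -238.1   89.9] cloudcirc 614.7 -235.7 19.2 mean [ 613.6 -237.2   89. ] 248
top ['green'] [161.5 160.5] 9.2 ray [613.8 232.5  88.2] cloudcirc 614.9 233.0 17.0 mean [614.8 233.1  86.9] 248
top ['blue'] [289.2 164.3] 9.3 ray [599.2  -2.8  93.9] cloudcirc 600.3 -2.8 17.4 mean [599.2  -2.8  92.7] 263
top ['blue', 'yellow'] [296.5 195.5] 10.1 ray [541.1 -14.4  94.6] cloudcirc 541.0 -14.5 18.5 mean [541.3 -14.2  93.3] 246
top ['red'] [156.7 215.6] 9.4 ray [511.9 242.3  87.6] cloudcirc 512.0 243.4 17.0 mean [512.1 243.   86.4] 257
top ['blue'] [162.6 282.3] 9.3 ray [390.6 232.5  87.5] cloudcirc 390.4 232.8 16.8 mean [390.2 232.9  86.4] 256
```

View pics/side7.png

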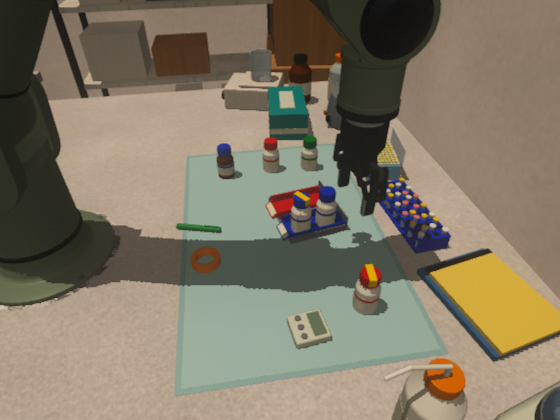

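The blue lane is done: taped bottle at the front (301,215), new one behind it (327,205), both upright. Now old_red.

Call:
{"api": "move_arm", "payload": {"plan": [0,25,5,-0.003,0,0,0,0,30,6,0,0,0,0,0,30,6,0,0,0,0,0,25,5,0,0,0,0,15,13,3,0,0,0,0,20,0,0,0,0,0,0,20,0,0,0,0,0,0,10,0,0,0,0,0,0,0,0,0,0,0,0,0,0,0,0,0,0,0,0]}}

```text
t: 15.3
tcp_pos: [615.9, -231.8, 242.6]
tool_rot: [-0.704, -0.063, 0.704, -0.063]
contact_force: [0.3, -0.7, 0.1]
finger_gap: 85.2
```

```bash
python3 g.py 614.3 -235.2 202.3
```

```text
t 15.3 pos [ 615.9 -231.8  242.6] tool-shift [40.3  3.1  2.1] turn about x 0.0045 tilt [-0.001  0.001 -1.   ] gap 85.2 F [ 0.3 -0.7  0.1] q7 [ 0.35  0.76 -0.12  1.62  0.12  0.77 -1.22]
```

Call:
{"api": "move_arm", "payload": {"plan": [12,3,2,0.004,0,0,0,14,0,0,0,0,0,0,10,0,0,0,0,0,0,4,0,0,0,0,0,0,0,0,0,0,0,0,0,0,0,0,0,0,0,0]}}

```text
t: 15.8
tcp_pos: [614.2, -236.0, 202.5]
tool_rot: [-0.704, -0.061, 0.705, -0.061]
contact_force: [0.2, 0.5, 1.1]
finger_gap: 85.0
```

Call:
{"api": "move_arm", "payload": {"plan": [0,0,0,0,0,0,1,0,0,0,0,0,0,1,0,0,0,0,0,0,1,0,0,0,0,0,0,1,0,0,0,0,0,0,1,0,0,0,0,0,0,1,0,0,0,0,0,0,1,0,0,0,0,0,0,1,0,0,0,0,0,0,1]}}

```text
t: 16.55
tcp_pos: [614.3, -236.1, 203.5]
tool_rot: [0.705, 0.061, -0.704, 0.061]
contact_force: [-2.4, 0.4, 8.3]
finger_gap: 41.9
```

```bash
python3 g.py 526.5 62.2 330
```

```text
t 16.55 pos [ 614.3 -236.1  203.5] tool-shift [-126.6 -309.    34.9] turn about x -0.0009 tilt [ 0.001 -0.    -1.   ] gap 41.9 F [-2.4  0.4  8.3] q7 [ 0.35  0.82 -0.11  1.63  0.13  0.7  -1.22]
```

Call:
{"api": "move_arm", "payload": {"plan": [-10,0,0,0,0,0,1,-20,0,0,0,0,0,1,-24,0,0,0,0,0,1,-24,0,0,0,0,0,1,-24,0,0,0,0,0,1,-24,-10,1,0,0,0,1,0,-20,2,0,0,0,1,0,-27,3,0,0,0,1,0,-27,3,0,0,0,1,0,-27,3,0,0,0,1,0,-27,3,0,0,0,1,0,-27,3,0,0,0,1,0,-27,3,0,0,0,1,0,-27,3,0,0,0,1,0,-27,3,0,0,0,1,0,-27,3,0,0,0,1,0,-20,3,0,0,0,1,0,-16,2,0,0,0,1,0,0,0,0,0,0,1,0,0,0,0,0,0,1]}}

```text
t: 18.22
tcp_pos: [526.1, 62.8, 329.4]
tool_rot: [0.705, 0.062, -0.704, 0.062]
contact_force: [-0.2, -0.8, -1.4]
finger_gap: 41.8
```

```bash
python3 g.py 526.5 62.2 209;python3 - <<'E'
from h import *
look('8')
E
```

```text
t 18.22 pos [526.1  62.8 329.4] tool-shift [120.4   0.7  -0.2] turn about x 0.0009 tilt [ 0.001  0.    -1.   ] gap 41.8 F [-0.2 -0.8 -1.4] q7 [-0.11  0.47 -0.16  1.92  0.11  0.76 -1.73]
```

View pics/side8.png

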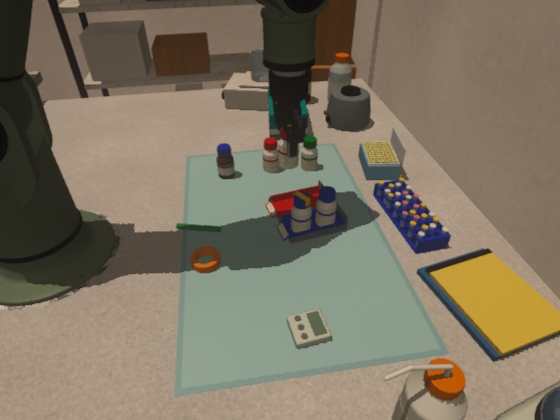

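old_red hangs at (289,150) above the red lane's front slot. Lowering.

Call:
{"api": "move_arm", "payload": {"plan": [20,0,0,0,0,0,1,22,0,0,0,0,0,1,22,0,0,0,0,0,1,22,0,0,0,0,0,1,14,0,0,0,0,0,1,8,0,0,0,0,0,1,5,0,0,0,0,0,1,3,0,0,0,0,0,1,1,0,0,0,0,0,1,0,0,0,0,0,0,1,0,0,0,0,0,0,1]}}

```text
t: 19.23
tcp_pos: [526.5, 62.2, 212.3]
tool_rot: [0.705, 0.061, -0.704, 0.061]
contact_force: [-0.0, -0.2, -0.5]
finger_gap: 42.0
```

Call:
{"api": "move_arm", "payload": {"plan": [1,0,0,0,0,0,1,0,0,0,0,0,0,1,0,0,0,0,0,0,1]}}

```text
t: 19.48
tcp_pos: [526.3, 62.2, 210.9]
tool_rot: [0.705, 0.061, -0.704, 0.061]
contact_force: [0.5, -0.1, -0.9]
finger_gap: 42.1
```

Call:
{"api": "move_arm", "payload": {"plan": [1,0,0,0,0,0,1,0,0,0,0,0,0,1,0,0,0,0,0,0,1]}}

```text
t: 19.73
tcp_pos: [526.2, 62.2, 209.7]
tool_rot: [-0.704, -0.061, 0.704, -0.061]
contact_force: [-0.1, -0.4, -0.5]
finger_gap: 42.2
```

Call:
{"api": "move_arm", "payload": {"plan": [1,0,0,0,0,0,1,0,0,0,0,0,0,1,0,0,0,0,0,0,1]}}

```text
t: 19.98
tcp_pos: [526.3, 62.2, 209.4]
tool_rot: [0.705, 0.061, -0.704, 0.061]
contact_force: [-5.5, 0.3, 17.5]
finger_gap: 42.2
```

Call:
{"api": "move_arm", "payload": {"plan": [0,0,0,0,0,0,0.3,0,0,0,0,0,0,0.3,0,0,0,0,0,0,0.3,0,0,0,0,0,0,0.3,-15,0,0,0,0,0,0.3,-25,0,0,0,0,0,0.3,-30,0,0,0,0,0,0.3,-30,0,0,0,0,0,0.3,0,-20,0,0,0,0,0,0,-25,0,0,0,0,0,0,-30,0,0,0,0,0,0,-30,0,0,0,0,0,0,-20,10,0,0,0,0,0,0,0,0,0,0,0,0,0,0,0,0,0,0]}}

```text
t: 21.23
tcp_pos: [494.3, 184.5, 308.6]
tool_rot: [-0.704, -0.062, 0.704, -0.062]
contact_force: [0.1, 0.1, -0.5]
finger_gap: 85.7
```

```bash
python3 g.py 512.2 241.7 202.8
python3 - <<'E'
from h import *
R=look('9')
for n in R:
  for o in caps(n,*R[n]): print(*o)
E
```

```text
t 21.23 pos [494.3 184.5 308.6] tool-shift [105.8 -53.2 -27.7] turn about x 0.0015 tilt [-0.  0. -1.] gap 85.7 F [ 0.1  0.1 -0.5] q7 [-0.34  0.5  -0.17  1.94  0.12  0.71 -1.98]
side ['red'] [269.9 141.5] 6.1 ray [510.8 233.8  88.4] cloudcirc 511.8 239.8 16.4 mean [509.6 234.1  87.4] 61
side ['blue'] [223.5 147. ] 5.6 ray [390.7 224.6  89.1] cloudcirc 389.9 229.7 15.1 mean [390.2 228.7  88.1] 58
side ['red'] [287.9 178. ] 7.2 ray [525.7  53.7  94.4] cloudcirc 526.6 58.5 16.3 mean [525.2  56.6  93.3] 55
side ['blue'] [327.1 191.3] 7.4 ray [598.5  -9.7  95. ] cloudcirc 599.0 -5.6 17.0 mean [598.8  -7.5  94.1] 138
side ['blue', 'yellow'] [301.5 197.4] 7.7 ray [540.8 -22.2  95.6] cloudcirc 541.6 -17.0 17.3 mean [540.7 -19.7  94.6] 116
top ['green'] [164.  157.5] 7.4 ray [619.3 228.   87.5] cloudcirc 619.6 228.3 13.7 mean [621.5 225.8  86.3] 65
top ['blue'] [289.2 164.2] 9.2 ray [599.4  -2.8  93.8] cloudcirc 600.1 -2.7 17.1 mean [599.4  -3.   92.4] 264
top ['blue', 'yellow'] [296. 195.] 10.4 ray [542.1 -13.5  94.4] cloudcirc 542.3 -13.6 19.1 mean [541.4 -14.2  93.2] 243
top ['red'] [254.5 199.5] 7.5 ray [536.   62.3  93.9] cloudcirc 536.1 62.4 13.6 mean [538.7  62.1  92.3] 51
top ['red', 'yellow'] [254.4 204. ] 9.8 ray [527.7  62.7  94.9] cloudcirc 527.6 62.7 17.9 mean [523.4  63.2  93.5] 185
```

View pics/side9.png

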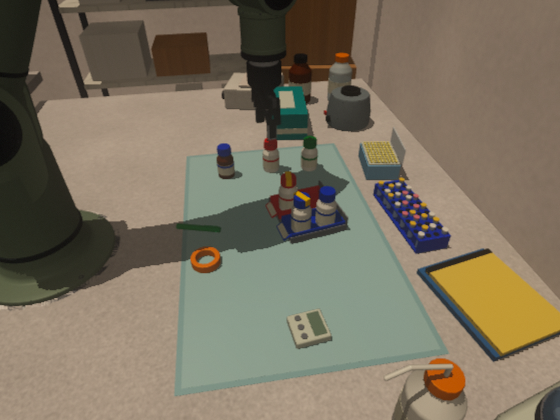

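old_red is upright at the front of the red lane, at (288,195). Now new_red.

Call:
{"api": "move_arm", "payload": {"plan": [0,-18,-9,0,0,0,0,0,-20,-10,0,0,0,0,0,-15,-9,0,0,0,0,15,0,0,0,0,0,0,20,0,0,0,0,0,0,20,0,0,0,0,0,0,10,0,0,0,0,0,0,0,0,0,0,0,0,0,0,0,0,0,0,0,0]}}

```text
t: 22.08
tcp_pos: [513.6, 240.0, 243.8]
tool_rot: [-0.704, -0.061, 0.705, -0.061]
contact_force: [-0.7, -0.0, 0.6]
finger_gap: 85.5
```

```bash
python3 g.py 512.2 241.7 202.8
```

```text
t 22.08 pos [513.6 240.  243.8] tool-shift [41.  -1.9  1.1] turn about x -0.0017 tilt [-0. -0. -1.] gap 85.5 F [-0.7 -0.   0.6] q7 [-0.44  0.65 -0.15  1.87  0.15  0.63 -2.07]
```

Call:
{"api": "move_arm", "payload": {"plan": [12,-2,1,0,0,0,0,14,0,0,0,0,0,0,10,0,0,0,0,0,0,4,0,0,0,0,0,0,0,0,0,0,0,0,0,0,0,0,0,0,0,0]}}

```text
t: 22.58
tcp_pos: [512.0, 242.4, 204.0]
tool_rot: [0.705, 0.061, -0.704, 0.061]
contact_force: [0.3, 0.4, -0.3]
finger_gap: 85.6
```

Call:
{"api": "move_arm", "payload": {"plan": [0,0,0,0,0,0,1,0,0,0,0,0,0,1,0,0,0,0,0,0,1,0,0,0,0,0,0,1,0,0,0,0,0,0,1,0,0,0,0,0,0,1,0,0,0,0,0,0,1,0,0,0,0,0,0,1,0,0,0,0,0,0,1]}}

```text
t: 23.33
tcp_pos: [512.0, 242.5, 204.4]
tool_rot: [0.705, 0.061, -0.704, 0.061]
contact_force: [-1.8, -0.9, 10.5]
finger_gap: 41.8
```

```bash
python3 g.py 585.5 72.6 330
```

```text
t 23.33 pos [512.  242.5 204.4] tool-shift [-125.6  180.   -43.1] turn about x -0.0009 tilt [ 0.001  0.    -1.   ] gap 41.8 F [-1.8 -0.9 10.5] q7 [-0.45  0.72 -0.13  1.88  0.17  0.55 -2.09]
```

Call:
{"api": "move_arm", "payload": {"plan": [-10,0,0,0,0,0,1,-20,0,0,0,0,0,1,-24,0,0,0,0,0,1,-24,0,0,0,0,0,1,-24,0,0,0,0,0,1,-24,6,-1,0,0,0,1,0,18,-4,0,0,0,1,0,26,-6,0,0,0,1,0,26,-6,0,0,0,1,0,26,-7,0,0,0,1,0,26,-7,0,0,0,1,0,26,-6,0,0,0,1,0,18,-4,0,0,0,1,0,8,-2,0,0,0,1,0,0,0,0,0,0,1,0,0,0,0,0,0,1,0,0,0,0,0,0,1]}}

```text
t: 24.75
tcp_pos: [584.9, 74.1, 329.9]
tool_rot: [-0.704, -0.062, 0.704, -0.062]
contact_force: [0.4, 0.0, -1.1]
finger_gap: 42.0
```

```bash
python3 g.py 585.5 72.6 210;python3 - <<'E'
from h import *
look('10')
E
```

```text
t 24.75 pos [584.9  74.1 329.9] tool-shift [119.9   1.6  -0.3] turn about x 0.0009 tilt [-0.     0.001 -1.   ] gap 42.0 F [ 0.4  0.  -1.1] q7 [-0.12  0.56 -0.15  1.76  0.11  0.83 -1.72]
```

View pics/side10.png

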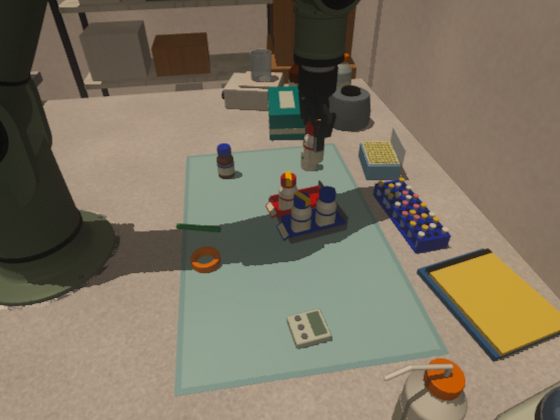

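new_red is held at (312,155), in front of the green bottle in this view. Lowering.

Call:
{"api": "move_arm", "payload": {"plan": [20,1,0,0,0,0,1,22,0,0,0,0,0,1,22,0,0,0,0,0,1,22,0,0,0,0,0,1,14,0,0,0,0,0,1,8,0,0,0,0,0,1,5,0,0,0,0,0,1,3,0,0,0,0,0,1,1,0,0,0,0,0,1,0,0,0,0,0,0,1,0,0,0,0,0,0,1]}}

```text
t: 25.77
tcp_pos: [585.8, 71.6, 213.4]
tool_rot: [0.705, 0.061, -0.704, 0.061]
contact_force: [-0.1, 0.6, -1.4]
finger_gap: 42.1
```

Call:
{"api": "move_arm", "payload": {"plan": [1,0,0,0,0,0,1,0,0,0,0,0,0,1,0,0,0,0,0,0,1]}}

```text
t: 26.02
tcp_pos: [585.6, 71.5, 211.9]
tool_rot: [0.705, 0.061, -0.704, 0.061]
contact_force: [-1.3, -0.4, -0.7]
finger_gap: 42.0
```

Call:
{"api": "move_arm", "payload": {"plan": [1,0,0,0,0,0,1,0,0,0,0,0,0,1,0,0,0,0,0,0,1]}}

```text
t: 26.27
tcp_pos: [585.5, 71.6, 210.6]
tool_rot: [-0.704, -0.061, 0.704, -0.061]
contact_force: [-0.4, -0.6, -0.9]
finger_gap: 41.8
```

Call:
{"api": "move_arm", "payload": {"plan": [1,0,0,0,0,0,1,0,0,0,0,0,0,1,0,0,0,0,0,0,1]}}

```text
t: 26.52
tcp_pos: [585.6, 71.6, 210.5]
tool_rot: [0.705, 0.061, -0.704, 0.061]
contact_force: [-4.7, -1.0, 15.2]
finger_gap: 42.4
```

Contact. I'll release, rise and retreat to the right, clear of the views.

Call:
{"api": "move_arm", "payload": {"plan": [0,0,0,0,0,0,0.3,0,0,0,0,0,0,0.3,0,0,0,0,0,0,0.3,0,0,0,0,0,0,0.3,-15,0,0,0,0,0,0.3,-25,0,0,0,0,0,0.3,-30,0,0,0,0,0,0.3,-35,0,0,0,0,0,0.3,-35,0,0,0,0,0,0.3,-20,20,5,0,0,0,0,0,30,10,0,0,0,0,0,35,10,0,0,0,0,0,35,10,0,0,0,0,0,35,10,0,0,0,0,0,35,10,0,0,0,0,0,35,10,0,0,0,0,0,35,10,0,0,0,0,0,35,10,0,0,0,0,0,35,10,0,0,0,0,0,0,0,0,0,0,0]}}

```text
t: 28.18
tcp_pos: [546.8, -277.4, 369.4]
tool_rot: [-0.704, -0.057, 0.705, -0.06]
contact_force: [1.1, -0.1, -0.2]
finger_gap: 85.7
```

```bash
python3 g.py 585.5 72.6 210
python3 - <<'E'
from h import *
R=look('11')
for n in R:
  for o in caps(n,*R[n]): print(*o)
y=.175;ux=np.array([np.cos(y),np.sin(y)]);uy=np.array([-ux[1],ux[0]])
p=R['top'][0];cv2.imwrite('pics/top11z.png',cv2.resize(p[140:245,220:330],None,fx=5,fy=5))
p=R['side'][0];cv2.imwrite('pics/side11z.png',cv2.resize(p[120:270,190:410],None,fx=3.5,fy=3.5))
E
```

```text
t 28.18 pos [ 546.8 -277.4  369.4] tool-shift [ 158.2 -339.3  -96.2] turn about x -0.0087 tilt [-0.001 -0.003 -1.   ] gap 85.7 F [ 1.1 -0.1 -0.2] q7 [ 0.44  0.54 -0.1   1.67  0.07  0.94 -1.09]
side ['green'] [309. 139.] 6.1 ray [612.7 228.1  89.2] cloudcirc 612.8 232.6 17.0 mean [613.6 230.3  88.2] 69
side ['blue'] [223.  146.5] 5.2 ray [389.6 227.2  89.2] cloudcirc 389.0 230.9 14.7 mean [389.4 229.   88.1] 55
side ['red'] [312.5 172.5] 7.0 ray [584.2  65.2  95. ] cloudcirc 585.2 70.0 17.0 mean [584.8  68.   94. ] 117
side ['red', 'yellow'] [287.9 177.5] 7.1 ray [525.8  54.   95.6] cloudcirc 529.2 60.3 19.2 mean [526.1  58.4  94.7] 97
side ['blue', 'yellow'] [301.3 196. ] 8.3 ray [541.2 -17.7  95.7] cloudcirc 541.3 -14.8 18.9 mean [539.8 -19.1  94.6] 120
side ['blue'] [321.5 193. ] 3.4 ray [585.9 -12.1  93.8] cloudcirc 587.2 -8.5 8.3 mean [587.1  -9.6  93.1] 25
top ['green'] [161.3 160.2] 8.9 ray [614.4 232.8  88. ] cloudcirc 615.0 233.1 16.7 mean [615.  233.3  86.6] 244
top ['blue'] [289.2 164.3] 9.3 ray [599.2  -2.8  94. ] cloudcirc 600.1 -2.4 17.1 mean [599.4  -2.8  92.7] 262
top ['red'] [248.1 173.1] 9.3 ray [584.9  73.   94.1] cloudcirc 585.6 73.3 17.4 mean [585.3  72.8  92.7] 267
top ['blue', 'yellow'] [296.5 195.5] 10.1 ray [541.2 -14.4  94.5] cloudcirc 541.0 -14.5 18.5 mean [541.4 -14.2  93.2] 244
top ['red', 'yellow'] [254. 204.] 10.2 ray [527.7  63.4  94.4] cloudcirc 527.6 63.3 18.5 mean [526.6  63.3  93.2] 252
top ['blue'] [162.7 282.5] 9.3 ray [390.3 232.3  87.8] cloudcirc 390.1 233.2 16.7 mean [390.2 232.9  86.7] 260
```

View pics/top11z.png

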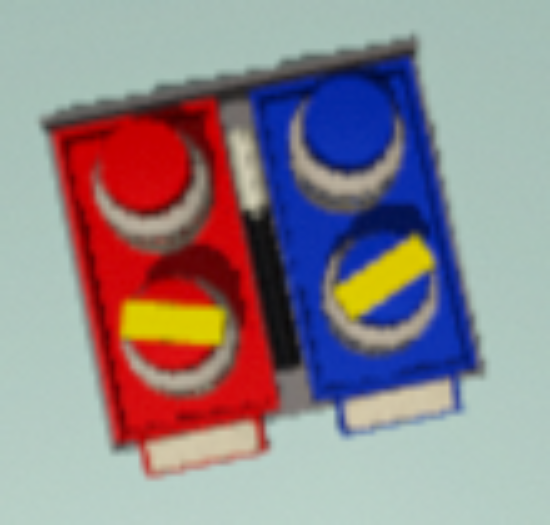

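View pics/side11z.png

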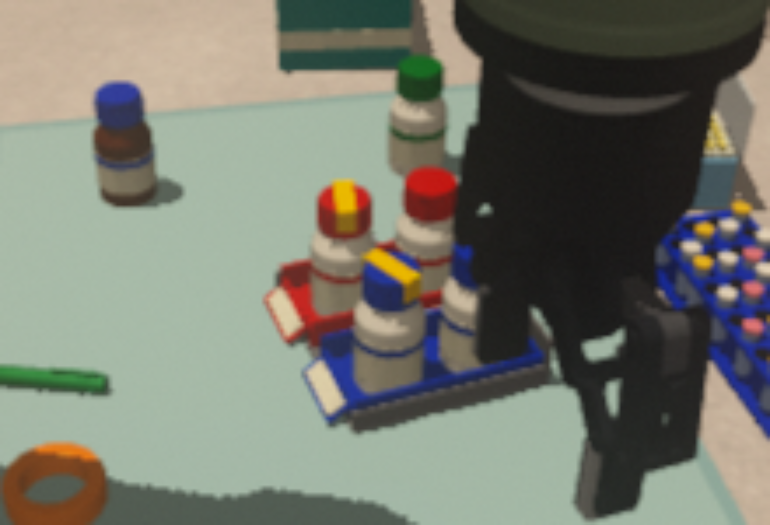

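Both lanes hold the taped bottle in front and the unopened one behind, all upright, and the green and amber bottles haven't moved. I'll hold for a moment and hand in.

Call:
{"api": "move_arm", "payload": {"plan": [0,0,0,0,0,0,0,0,0,0,0,0,0,0,0,0,0,0,0,0,0,0,0,0,0,0,0,0]}}

```text
t: 28.62
tcp_pos: [549.3, -269.0, 369.8]
tool_rot: [0.704, 0.062, -0.704, 0.062]
contact_force: [0.4, 0.1, 0.6]
finger_gap: 85.4
```

```bash
python3 -c "
from cell import ticket,telemetry
print(telemetry.get_obs()['joint_velocities'].round(3)); print(ticket.sign_off())"
```

```text
[ 0.004 -0.001  0.001 -0.001  0.001 -0.     0.003]
the job is handed in; nothing more can be done
None
```

The organiser is restocked and the job was handed in at about 28.6 s. I moved the opened blue bottle forward first, then placed the new blue, opened red and new red bottles in that order. Each was lowered until it touched the lane floor before release.

- **Bottles:** in the last pictures the taped bottle is at the front of each lane and the unopened one behind it, all four upright. Their cap centres (top camera) were 2 mm or less from where I released each bottle. The largest force I read was about 19 N.
- **Left alone:** the green-capped and brown bottles stayed within 1 mm of their starting positions.
- **Disagreements:** the side camera read y about 3–5 mm lower than the top camera throughout. The placed bottles showed the top camera reading about 1.3 mm too high, which I allowed for. In the last side view the gripper partly hid the new blue bottle, so its final position rests on the top view.

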